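Find the heavy side of an oscillation-drive flywheel and hold it down

ROBOT

A 6-joint arm with a two-finger parallel gripper is mounted at the origin on the work surface. World frame = base frame: x ahead of the robot, y to its left, z up, the work surface at z = 0. Lengths are in m, angles in rad, forces in N, time in s.
With the tool pointing down it reaches from about 0.325 to 0.925 m from the base axis. Payload 3.1 kg.
Tool frame: the origin (TCP) lies at the centre of the arm's flange, where the gripper is bolted on; the fingertips stand 173 mm ahead of it and the grasp point (between the pads) lies 155 mm ahead of it (ctrl.grip_point_offset is the distance from the TCP to the grasp point, in m); z points along the fingers, y is the line along which they close (so a half turn about z gives the same grasp; the last joint's range is limited). The gripper opens to 85 mm and grips with 20 to 120 N. Pads are 22 mm wide; open, the fingers measure 114 mm over their backs; the gripper's body (76 mm by 85 mm) begins 54 mm behind the grasp point. The pads swing forward as they close: fully open they stand 13 mm farther back than shut.
Start: joints at [1.139, 0.217, 1.613, -0, 1.311, -0.112], TCP at [0.196, 0.593, 0.405] pointing down, gripper open.
Joint ranges: [-2.75, 2.75], [-0.78, 2.1], [0.31, 2.55], [-1.13, 4.27], [0.13, 2.63], [-2.58, 2.58]. Speed limits (rad/s): [2.79, 2.79, 3.14, 3.14, 3.14, 3.14].

INTERFACE

Orientations are given as a unit quaternion [w, x, y, z].
In Python, from station import ctrl gives the robot as it stands.
- The arm moves only by the tool carry_out, never from a script. Its argument "moves" is a list of rows, each a list of 3 entries, a list of its own where there are three numbers: the shift along the tool's x, y, z in m, then the turn, a rotation vector about the tool's x, y, z in rad, then the opening, from 0 (shut) to 1 (fully open). A call has 1 to 12 rows; each row is the pose to reach, as a shift and turn from the pose commanded when the call began, along the tool's axes at that moment; what a row does not reach only later rows make up. A row lasts 1/8 s, in which the tool goes at most 62.5 mm and 10.7 degrees, less where a joint would pass 70% of its speed; a pose out of reach is approached as far as the arm can. A call with a gripper value outside its range is refused whole. The fingers move at their own pace and stop on an object; the grip force is fixed at half the most. Time passes only in rows, so rows that repeat a pose let the fingers close. It gives the time, the measured TCP pose, the force, the opening and the grip force at its end, in the units of the state.
- ctrl.observe(): the state, without advancing time (a new reading comes with each control period).
- ctrl.snapshot(name): name is "scene" or "top" or "wrist"; returns (picture, depth): 480x640x3 uint8, blue, green, red; 480x640 float32, m along the optical axis (not along the pixel's ray), 0 where there is no reading.
- ctrl.calibration(name): a dict with "camera_matrix" (3x3 intrinsics, pixels), "R" (3x3) and "t" (3): a world point X has camera coordinates R X + t; the wrist camera has in their place "mount" (4x4, takes a point from camera to tool coordinates, whose origin is the TCP and whose axes are the flange's). Camera axes: x right, y down, z forward; pixel columns grow to the right and rows downward; lengths in m; the calibration is good to about 2 mm. A picture is of the moment at which its call begins: read the wrist's pose just before it. calibration takes no time and is no camera call.
- ctrl.finish_job(): hands the job in; it is judged then, once.
Trained networks look in the newest picture that a camera, given by its name, has taken for a name from the list of things; names that differ only in an ending like _2 or _b are one class to them, and where a whole thing is asked for, a point or a joint stands for the part that bears it (a point fixed in the world has none). Each returns a list of dicts, best first, with "score" (0 to 1); they miss things now and then, are a little off and sometimes report something else, mostly with a low value. They report only what shows in the picture. A call takes as long as a camera call.
- ctrl.cut_out(name, camera): "region" (480x640 bool, what is visible of it).
- ctrl.place_of(name, camera): "point" ([x, y, z] in m, in world coordinates, good to about 4 mm: a listed point, or the origin of a listed thing).
The state is a dict: "time_s": time; "qpos": joint angles; "joint_vel": joint speeds; "joint_efforts": joint torques, N m; "position": TCP position; "ee_rot": TCP orientation; "wrist_force": force on the tool from outside, world axes, zero at the start; "ft_torque": the same for the moment, N m; "finger_gap": finger opening in m; "finger_force": force on a finger pad.
Only numpy, scipy, OpenCV 4.12 (cv2) and the standard library are available. Lean on these libraries where they do the work, as an engineer would, in place of code of your own. Each camera call takes 0.05 s, during which the arm holds its last target. There are 200 camera calls.

TASK

The pitch-oscillation drive has its connecting rod off and a black turning handle screwed into its flywheel; a slug hidden under the cover makes one side heavy, but gearbox drag keeps the wheel wherever it is left. Turn the flywheel by that handle through at least half a turn, feel where its heavy side is, then bring the heavy side straight down and keep it there: the job finishes with the gripper still holding the handle and the wheel at rest, so that the top can be marked for a balance weight. Leave the fairing, couplers and mandrel alone.

Things in the scene. Friction and masses are not known exactly. Their poses are not given: they have to be found in the camera images.
- drive: Oscillation drive bolted to the bench: aluminium base plate 240 x 170 x 12 mm, grey bearing pedestal, blue gearbox and dark motor behind the flywheel. Origin on the bench below the middle of the wheel's thickness; z up; -x is the way the handle sticks out (front), +x runs along the shaft to the motor end (210 mm back). Stands at any of various yaws.
- hub (a point): Centre of the flywheel's front face, on its level axis, 140 mm above the bench; fixed to the drive, with the drive's axes. The wheel is 160 mm across, 24 mm thick, and may be turned round and round.
- flywheel (a joint): Turn of the flywheel, rad: 0 = handle straight above the hub, growing clockwise as seen from the front (at +1.57 the handle is on the drive's -y side). Dry drag of about 0.36 N m holds it wherever it is left. The unseen slug, 50 mm off the axis, pulls with 0.2 to 0.3 N m when level with the axis; its angle from the handle differs every time. All else on the wheel is balanced.
- handle: Black turning handle: plain cylinder 23 mm across, 80 mm long, parallel to the shaft, 55 mm from the axis. Origin at its middle, 54 mm in front of the wheel's face. The sleeve spins freely on its bolt, so a gripper that clasps it from above can carry it round the whole circle without turning. Its own x axis is along the shaft.
- fairing: Bystander: white nylon strut fairing, a hollow streamline section standing on end, 120 x 36 mm, 55 mm high; origin under its middle, x towards the trailing edge.
- coupler_a: Bystander: blue anodized quick coupler standing upright, 31 mm across, 54 mm high; origin at the centre of its foot.
- coupler_b: Bystander: a second blue quick coupler like the first; origin at the centre of its foot.
- mandrel: Bystander: stepped steel mandrel lying on the bench, 20 mm across, 150 mm long along its x; origin under its middle.

How it is judged:
By the outcome, as a careful person would: the job done as asked, in the order asked, and still so for the second after the job is handed in, while the arm keeps its last pose, push and grip.
It also fails if it takes over 64 s, if anything falls off the work surface, if the arm or the gripper's body presses on something with over 40 N, if the wrist force passes 120 N, or if a joint passes its speed limit or range.

## Working session

There is one attempt and no reset: what is moved stays moved. The work goes in short steps, Python scripts to look and compute and a tool call to move; the robot and the scene stay as the last step left them, time stands still between calls to the robot, and variables do not carry over. Pictures are saved under pics/ and viewed, at most 10 in all, crops included, and the job is handed in when it is done.

Besides the shell and the picture viewer there is one more tool, called after "Emit:" by a JSON object that holds its "method" and its "body". carry_out: Moves the arm, as the interface text tells. Its arguments: {"type":"object","properties":{"moves":{"type":"array","items":{"type":"array"}}},"required":["moves"]}

```bash
mkdir -p pics; ls; cat > h.py <<'E'
import numpy as np, cv2
from station import ctrl
E
python3 - <<'E'
from h import *
o=ctrl.observe(); print({k:np.round(v,3) for k,v in o.items()}, ctrl.grip_point_offset)
for c in ("scene","top"):
    p,d=ctrl.snapshot(c); cv2.imwrite(f"pics/{c}0.png",p)
    for n in ("hub","handle","drive","fairing","coupler_a","mandrel"):
        print(c,n,[(np.round(r["point"],3),round(r["score"],2)) for r in ctrl.place_of(n,c)][:3])
E
```

```text
pics
{'time_s': np.float64(0.0), 'qpos': array([ 1.139,  0.218,  1.615,  0.   ,  1.311, -0.112]), 'joint_vel': array([-0.   ,  0.   ,  0.001, -0.001,  0.002,  0.001]), 'joint_efforts': array([-1.0000e-03, -3.9687e+01, -3.0384e+01, -0.0000e+00,  1.0000e-02,
       -0.0000e+00]), 'position': array([0.196, 0.593, 0.403]), 'ee_rot': array([-0.   ,  0.159,  0.987, -0.001]), 'wrist_force': array([-0.038,  0.239, -0.633]), 'ft_torque': array([-0.051, -0.074,  0.037]), 'finger_force': np.float64(0.0), 'finger_gap': np.float64(0.085)} 0.1547
scene hub [(array([0.578, 0.053, 0.141]), 0.87)]
scene handle [(array([ 0.557, -0.026,  0.127]), 0.82)]
scene drive [(array([0.565, 0.062, 0.002]), 0.65)]
scene fairing [(array([ 0.707, -0.29 , -0.   ]), 0.57)]
scene coupler_a [(array([ 0.458, -0.326, -0.   ]), 0.69), (array([ 0.739,  0.118, -0.001]), 0.58)]
scene mandrel [(array([0.701, 0.344, 0.005]), 0.74)]
top hub [(array([ 0.711, -0.294,  0.   ]), 0.65), (array([0.573, 0.055, 0.14 ]), 0.59)]
top handle [(array([ 0.56 , -0.023,  0.127]), 0.72)]
top drive [(array([ 0.568,  0.066, -0.002]), 0.71)]
top fairing [(array([ 0.712, -0.298,  0.   ]), 0.77)]
top coupler_a [(array([ 0.461, -0.331,  0.001]), 0.63), (array([ 0.737,  0.118, -0.001]), 0.49)]
top mandrel [(array([0.7  , 0.343, 0.   ]), 0.58)]
```

View pics/scene0.png

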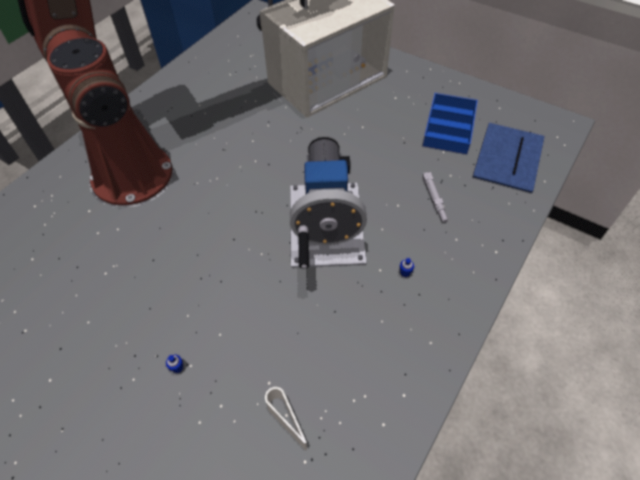

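View pics/top0.png

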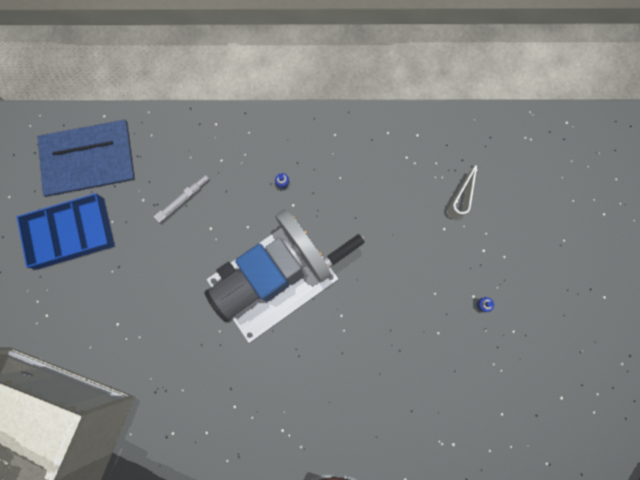

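The scene shows the drive at around (325,215), with the handle in front at (303,247) on the left of the hub. In the top view the handle runs from (330,262) to (362,238). Next I measure the axis precisely from depth.

```bash
cat >> h.py <<'E'
def cloud(c,d,m):
    k=ctrl.calibration(c); K=k["camera_matrix"]; v,u=np.nonzero(m&(d>0)); z=d[v,u]
    P=np.c_[(u-K[0,2])/K[0,0]*z,(v-K[1,2])/K[1,1]*z,z]
    return (P-k["t"])@k["R"]
E
python3 - <<'E'
from h import *
for c in ("scene","top"):
    p,d=ctrl.snapshot(c)
    r=ctrl.cut_out("handle",c)[0]; m=cv2.erode(r["region"].astype(np.uint8),np.ones((2,2)))>0
    P=cloud(c,d,m); P=P[(P[:,2]>.09)&(P[:,2]<.16)]; q=np.median(P,0); P=P[np.linalg.norm(P-q,axis=1)<.06]
    q=P.mean(0); ax=np.linalg.svd(P-q)[2][0]; s=(P-q)@ax
    print(c,len(P),q.round(4),ax.round(3),np.degrees(np.arctan2(ax[1],ax[0])).round(1),(q+ax*s.min()).round(3),(q+ax*s.max()).round(3),P[:,2].min().round(3),P[:,2].max().round(3))
    r=ctrl.cut_out("flywheel",c)[0]; print(r["score"],r["region"].sum())
    P=cloud(c,d,r["region"]); print(np.median(P,0).round(3))
    if c=="scene":
        # RANSAC front face plane
        rng=np.random.default_rng(0);best=0
        for i in range(500):
            t=P[rng.choice(len(P),3,False)]; n=np.cross(t[1]-t[0],t[2]-t[0]); n/=np.linalg.norm(n)+1e-12
            if abs(n[2])>.1: continue
            I=abs((P-t[0])@n)<.002
            if I.sum()>best: best=I.sum();B=I
        Q=P[B]; q=Q.mean(0); n=np.linalg.svd(Q-q)[2][2]
        lat=np.array([n[1],-n[0],0]);lat/=np.linalg.norm(lat); s=Q@lat
        print("face",best,len(P),n.round(3),np.degrees(np.arctan2(n[1],n[0])),q.round(4),Q[:,2].min(),Q[:,2].max(),"lat",lat.round(3),s.min(),s.max(),"n.q",q@n)
    else:
        T=P[P[:,2]>.195]; q=T.mean(0); ax=np.linalg.svd(T-q)[2]; print("top rim",len(T),q.round(4),ax[0].round(3),P[:,2].max())
    print([np.round(r["point"],3) for n in ("hub","handle","drive") for r in ctrl.place_of(n,c)[:2]])
E
```

```text
scene 365 [ 0.5669 -0.0288  0.1325] [ 0.571 -0.82  -0.034] -55.1 [0.543 0.006 0.134] [ 0.588 -0.059  0.131] 0.119 0.139
0.57 3825
[0.573 0.048 0.153]
face 2185 3804 [ 0.577 -0.817  0.001] -54.76845611785402 [0.576  0.0511 0.1468] 0.06105524167693973 0.21925953836593856 lat [-0.817 -0.577  0.   ] -0.5755758916360213 -0.42044170251788054 n.q 0.29066446622839937
[array([0.574, 0.056, 0.139]), array([0.701, 0.344, 0.001]), array([ 0.56 , -0.024,  0.129]), array([ 0.565,  0.064, -0.001])]
top 375 [ 0.5576 -0.0228  0.134 ] [-0.587  0.81  -0.002] 125.9 [ 0.581 -0.054  0.134] [0.536 0.007 0.134] 0.122 0.139
0.59 1922
[0.555 0.044 0.185]
top rim 820 [0.5618 0.0609 0.2117] [-0.814 -0.58  -0.022] 0.2223321514647892
[array([0.574, 0.052, 0.143]), array([ 0.566,  0.064, -0.001]), array([ 0.562, -0.023,  0.127]), array([ 0.568,  0.065, -0.   ])]
```

Emit:
{"method": "carry_out", "body": {"moves": [[[-0.04, -0.035, -0.04], [0, 0, 0.05], 1], [[-0.085, -0.075, -0.06], [0, 0, 0.1], 1], [[-0.13, -0.115, -0.06], [0, 0, 0.16], 1], [[-0.175, -0.155, -0.06], [0, 0, 0.22], 1], [[-0.22, -0.19, -0.06], [0, 0, 0.28], 1], [[-0.265, -0.23, -0.06], [0, 0, 0.34], 1], [[-0.31, -0.27, -0.06], [0, 0, 0.4], 1], [[-0.355, -0.31, -0.06], [0, 0, 0.46], 1], [[-0.4, -0.35, -0.06], [0, 0, 0.52], 1], [[-0.445, -0.39, -0.06], [0, 0, 0.58], 1], [[-0.49, -0.43, -0.06], [0, 0, 0.637], 1], [[-0.53, -0.46, -0.06], [0, 0, 0.637], 1]]}}

```text
time_s: 2.8
position: [0.5557, -0.0123, 0.465]
ee_rot: [0.0, 0.461, 0.887, 0.0]
wrist_force: [0.2, -0.1, 0.4]
finger_gap: 0.0855
finger_force: 0.0
```

Emit:
{"method": "carry_out", "body": {"moves": [[[0, 0, 0], [0, 0, 0], 1], [[0, 0, 0], [0, 0, 0], 1], [[0, 0, 0], [0, 0, 0], 1], [[0, 0, 0], [0, 0, 0], 1]]}}

```text
time_s: 3.3
position: [0.5545, -0.0088, 0.4649]
ee_rot: [0.0, 0.46, 0.888, 0.0]
wrist_force: [-0.1, 0.4, -0.7]
finger_gap: 0.0851
finger_force: 0.0
```

```bash
python3 - <<'E'
from h import *
from scipy.spatial.transform import Rotation as Ro
o=ctrl.observe(); p,d=ctrl.snapshot("wrist"); k=ctrl.calibration("wrist"); K=k["camera_matrix"]
R=Ro.from_quat(np.roll(o["ee_rot"],-1)).as_matrix()
print(o["position"].round(4),R.round(3))
cv2.imwrite("pics/w1.png",p)
f=np.array([.577,-.817,0]);l=np.array([-.817,-.577,0])
for n in ("handle","flywheel"):
    r=ctrl.cut_out(n,"wrist")
    if not r: print("no",n);continue
    m=r[0]["region"]; v,u=np.nonzero(m&(d>0)); z=d[v,u]
    P=np.c_[(u-K[0,2])/K[0,0]*z,(v-K[1,2])/K[1,1]*z,z,z*0+1]@k["mount"].T
    W=P[:,:3]@R.T+o["position"]
    q=np.median(W,0); print(n,r[0]["score"],len(W),q.round(4))
    if n=="handle": W=W[(W[:,2]>.11)&(W[:,2]<.15)]
    for a in (f,l,np.array([0,0,1])): print(np.percentile(W@a,[1,10,50,90,99]).round(4))
    if n=="handle":
        T=W[:,:2]-W[:,:2].mean(0); ax=np.linalg.svd(T,full_matrices=False)[2][0]; print(ax.round(3))
for n in ("hub","handle"):
    for r in ctrl.place_of(n,"wrist")[:1]: print(n,np.round(r["point"],4),(r["point"]@f).round(4),(r["point"]@l).round(4))
E
```

```text
[ 0.5545 -0.0088  0.4649] [[-0.578  0.816  0.   ]
 [ 0.816  0.578  0.   ]
 [-0.     0.    -1.   ]]
handle 0.91 2119 [ 0.5604 -0.0197  0.1339]
[0.3022 0.3084 0.3383 0.3714 0.3795]
[-0.4568 -0.4547 -0.4459 -0.4375 -0.4353]
[0.1272 0.1295 0.134  0.1358 0.1367]
[ 0.581 -0.814]
flywheel 0.69 12149 [0.5577 0.0541 0.2012]
[0.2571 0.2631 0.2744 0.3308 0.3752]
[-0.5659 -0.5401 -0.4798 -0.4389 -0.4241]
[0.0894 0.133  0.2012 0.2177 0.2192]
handle [ 0.5588 -0.0215  0.1228] 0.34 -0.4441
```

View pics/w1.png

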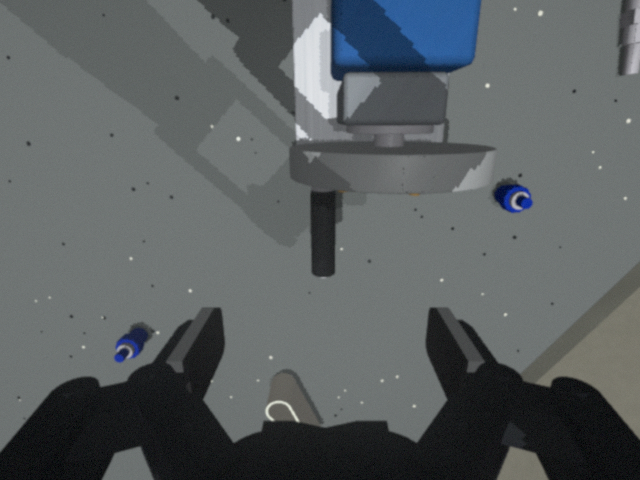

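```bash
python3 - <<'E'
from h import *
print(ctrl.calibration("wrist")["mount"].round(3), ctrl.observe()["qpos"].round(3))
E
```

```text
[[ 0.    -0.949 -0.315  0.081]
 [ 1.     0.    -0.     0.   ]
 [ 0.    -0.315  0.949  0.032]
 [ 0.     0.     0.     1.   ]] [-0.144  0.023  1.714 -0.     1.404 -0.758]
```

Emit:
{"method": "carry_out", "body": {"moves": [[[0, 0, 0], [0, 0, 0.18], 1], [[0, 0, 0], [0, 0, 0.36], 1], [[0, 0, 0], [0, 0, 0.54], 1], [[0, 0, 0], [0, 0, 0.72], 1], [[0, 0, 0], [0, 0, 0.9], 1], [[-0.01, 0, 0], [0, 0, 1.08], 1], [[-0.023, -0.002, 0], [0, 0, 1.26], 1], [[-0.023, -0.002, 0], [0, 0, 1.44], 1], [[-0.023, -0.002, 0], [0, 0, 1.62], 1], [[-0.023, -0.002, 0], [0, 0, 1.8], 1], [[-0.023, -0.002, 0], [0, 0, 1.98], 1], [[-0.023, -0.002, 0], [0, 0, 2.1416], 1]]}}

```text
time_s: 5.05
position: [0.5666, -0.0299, 0.4647]
ee_rot: [-0.0, 1.0, 0.019, -0.0]
wrist_force: [0.7, -0.7, -0.5]
finger_gap: 0.0853
finger_force: 0.0
```

Emit:
{"method": "carry_out", "body": {"moves": [[[0, 0, 0], [0, 0, 0.18], 1], [[0, 0, 0], [0, 0, 0.36], 1], [[0, 0, 0], [0, 0, 0.54], 1], [[0, 0, 0], [0, 0, 0.72], 1], [[0, 0, 0], [0, 0, 0.9], 1], [[0, 0, 0], [0, 0, 1.0], 1], [[0, 0, 0.03], [0, 0, 1.0], 1], [[0, 0, 0.05], [0, 0, 1.0], 1], [[0, 0, 0.05], [0, 0, 1.0], 1], [[0, 0, 0.05], [0, 0, 1.0], 1]]}}

```text
time_s: 6.3
position: [0.5669, -0.03, 0.4153]
ee_rot: [-0.0, 0.888, -0.46, 0.0]
wrist_force: [-0.1, 0.3, 0.7]
finger_gap: 0.0853
finger_force: 0.0
```

Emit:
{"method": "carry_out", "body": {"moves": [[[0, 0, 0.05], [0, 0, 0], 1], [[0, 0, 0.09], [0, 0, 0], 1], [[0, 0, 0.12], [0, 0, 0], 1], [[0, 0, 0.138], [0, 0, 0], 1], [[0, 0, 0.138], [0, 0, 0], 1], [[0, 0, 0.138], [0, 0, 0], 0.6], [[0, 0, 0.138], [0, 0, 0], 0.3], [[0, 0, 0.138], [0, 0, 0], 0], [[0, 0, 0.138], [0, 0, 0], 0], [[0, 0, 0.138], [0, 0, 0], 0], [[0, 0, 0.138], [0, 0, 0], 0], [[0, 0, 0.138], [0, 0, 0], 0]]}}

```text
time_s: 7.8
position: [0.5671, -0.0299, 0.2775]
ee_rot: [-0.0, 0.888, -0.46, 0.001]
wrist_force: [0.4, 2.1, 4.5]
finger_gap: 0.0214
finger_force: 58.7
```

Emit:
{"method": "carry_out", "body": {"moves": [[[0, 0.0013, -0.0054], [0, 0, 0], 0], [[0, 0.0019, -0.0102], [0, 0, 0], 0], [[0, 0.0021, -0.015], [0, 0, 0], 0]]}}

```text
time_s: 8.18
position: [0.5652, -0.0311, 0.2898]
ee_rot: [-0.001, 0.888, -0.461, 0.001]
wrist_force: [8.1, -0.1, -9.7]
finger_gap: 0.0211
finger_force: 59.2
```

Emit:
{"method": "carry_out", "body": {"moves": [[[0, -0.0002, -0.0048], [0, 0, 0], 0], [[0, -0.0008, -0.0096], [0, 0, 0], 0], [[0, -0.0019, -0.0142], [0, 0, 0], 0]]}}

```text
time_s: 8.55
position: [0.5663, -0.0303, 0.3031]
ee_rot: [0.0, 0.888, -0.46, 0.001]
wrist_force: [7.4, -1.1, -11.1]
finger_gap: 0.0217
finger_force: 59.1
```

Emit:
{"method": "carry_out", "body": {"moves": [[[0, -0.0014, -0.0046], [0, 0, 0], 0], [[0, -0.0033, -0.009], [0, 0, 0], 0], [[0, -0.0055, -0.0133], [0, 0, 0], 0]]}}

```text
time_s: 8.93
position: [0.5701, -0.0277, 0.3153]
ee_rot: [0.002, 0.888, -0.46, -0.001]
wrist_force: [6.4, -5.8, -13.0]
finger_gap: 0.0216
finger_force: 59.1
```

Emit:
{"method": "carry_out", "body": {"moves": [[[0, -0.0025, -0.004], [0, 0, 0], 0], [[0, -0.0055, -0.0079], [0, 0, 0], 0], [[0, -0.0087, -0.0114], [0, 0, 0], 0]]}}

```text
time_s: 9.3
position: [0.5761, -0.0236, 0.3259]
ee_rot: [0.004, 0.888, -0.46, -0.002]
wrist_force: [0.4, -7.4, -10.3]
finger_gap: 0.0214
finger_force: 59.3
```

Emit:
{"method": "carry_out", "body": {"moves": [[[0, -0.0035, -0.0032], [0, 0, 0], 0], [[0, -0.0074, -0.0062], [0, 0, 0], 0], [[0, -0.0114, -0.0087], [0, 0, 0], 0]]}}

```text
time_s: 9.68
position: [0.5844, -0.0179, 0.3349]
ee_rot: [0.007, 0.888, -0.46, -0.004]
wrist_force: [-7.0, -10.6, -3.5]
finger_gap: 0.0211
finger_force: 60.1
```

Emit:
{"method": "carry_out", "body": {"moves": [[[0, -0.0043, -0.0022], [0, 0, 0], 0], [[0, -0.0087, -0.0041], [0, 0, 0], 0], [[0, -0.0133, -0.0055], [0, 0, 0], 0]]}}

```text
time_s: 10.05
position: [0.5952, -0.0104, 0.3427]
ee_rot: [0.007, 0.888, -0.46, -0.005]
wrist_force: [-10.9, -8.6, 7.0]
finger_gap: 0.0212
finger_force: 61.2
```

Emit:
{"method": "carry_out", "body": {"moves": [[[0, -0.0046, -0.0011], [0, 0, 0], 0], [[0, -0.0094, -0.0017], [0, 0, 0], 0], [[0, -0.0142, -0.0019], [0, 0, 0], 0]]}}

```text
time_s: 10.42
position: [0.6079, -0.0012, 0.3469]
ee_rot: [0.004, 0.888, -0.46, -0.003]
wrist_force: [-9.3, -4.9, 10.6]
finger_gap: 0.0213
finger_force: 61.4
```

Emit:
{"method": "carry_out", "body": {"moves": [[[0, -0.0048, 0.0002], [0, 0, 0], 0], [[0, -0.0096, 0.0008], [0, 0, 0], 0], [[0, -0.0142, 0.0019], [0, 0, 0], 0]]}}

```text
time_s: 10.8
position: [0.6205, 0.0078, 0.346]
ee_rot: [0.002, 0.888, -0.46, -0.002]
wrist_force: [-6.4, -1.6, 10.2]
finger_gap: 0.0215
finger_force: 61.4
```

Emit:
{"method": "carry_out", "body": {"moves": [[[0, -0.0046, 0.0014], [0, 0, 0], 0], [[0, -0.009, 0.0033], [0, 0, 0], 0], [[0, -0.0133, 0.0055], [0, 0, 0], 0]]}}

```text
time_s: 11.18
position: [0.6319, 0.0161, 0.3407]
ee_rot: [0.001, 0.888, -0.46, -0.001]
wrist_force: [-2.9, -0.4, 9.1]
finger_gap: 0.0213
finger_force: 61.3
```

Emit:
{"method": "carry_out", "body": {"moves": [[[0, -0.004, 0.0025], [0, 0, 0], 0], [[0, -0.0079, 0.0055], [0, 0, 0], 0], [[0, -0.0114, 0.0087], [0, 0, 0], 0]]}}

```text
time_s: 11.55
position: [0.6416, 0.023, 0.3319]
ee_rot: [0.0, 0.888, -0.46, -0.0]
wrist_force: [-2.1, 0.6, 6.9]
finger_gap: 0.0209
finger_force: 61.3
```

Emit:
{"method": "carry_out", "body": {"moves": [[[0, -0.0032, 0.0035], [0, 0, 0], 0], [[0, -0.0062, 0.0074], [0, 0, 0], 0], [[0, -0.0087, 0.0114], [0, 0, 0], 0]]}}

```text
time_s: 11.92
position: [0.6489, 0.0283, 0.3203]
ee_rot: [-0.0, 0.888, -0.46, 0.0]
wrist_force: [-1.2, 1.6, 6.4]
finger_gap: 0.0215
finger_force: 61.1
```

Emit:
{"method": "carry_out", "body": {"moves": [[[0, -0.0022, 0.0043], [0, 0, 0], 0], [[0, -0.0041, 0.0087], [0, 0, 0], 0], [[0, -0.0055, 0.0133], [0, 0, 0], 0]]}}

```text
time_s: 12.3
position: [0.6535, 0.0316, 0.3066]
ee_rot: [-0.001, 0.888, -0.46, 0.0]
wrist_force: [-0.4, 0.8, 5.2]
finger_gap: 0.0213
finger_force: 61.0
```

Emit:
{"method": "carry_out", "body": {"moves": [[[0, -0.0011, 0.0046], [0, 0, 0], 0], [[0, -0.0017, 0.0094], [0, 0, 0], 0], [[0, -0.0019, 0.0142], [0, 0, 0], 0]]}}

```text
time_s: 12.68
position: [0.655, 0.0326, 0.2915]
ee_rot: [-0.001, 0.888, -0.46, 0.0]
wrist_force: [1.8, 4.2, 3.8]
finger_gap: 0.0212
finger_force: 60.8
```

Emit:
{"method": "carry_out", "body": {"moves": [[[0, 0.0002, 0.0048], [0, 0, 0], 0], [[0, 0.0008, 0.0096], [0, 0, 0], 0], [[0, 0.0019, 0.0142], [0, 0, 0], 0]]}}

```text
time_s: 13.05
position: [0.6533, 0.0314, 0.2768]
ee_rot: [-0.0, 0.888, -0.46, 0.0]
wrist_force: [2.4, 4.1, 1.5]
finger_gap: 0.0215
finger_force: 60.6
```

Emit:
{"method": "carry_out", "body": {"moves": [[[0, 0.0014, 0.0046], [0, 0, 0], 0], [[0, 0.0033, 0.009], [0, 0, 0], 0], [[0, 0.0055, 0.0133], [0, 0, 0], 0]]}}

```text
time_s: 13.42
position: [0.6485, 0.028, 0.2632]
ee_rot: [0.0, 0.888, -0.46, -0.0]
wrist_force: [2.6, 3.8, 1.7]
finger_gap: 0.0215
finger_force: 60.5
```

Emit:
{"method": "carry_out", "body": {"moves": [[[0, 0.0025, 0.004], [0, 0, 0], 0], [[0, 0.0055, 0.0079], [0, 0, 0], 0], [[0, 0.0087, 0.0114], [0, 0, 0], 0]]}}

```text
time_s: 13.8
position: [0.6412, 0.0227, 0.2522]
ee_rot: [0.0, 0.888, -0.46, -0.0]
wrist_force: [2.5, 3.1, 0.8]
finger_gap: 0.0212
finger_force: 60.5
```

Emit:
{"method": "carry_out", "body": {"moves": [[[0, 0.0035, 0.0032], [0, 0, 0], 0], [[0, 0.0074, 0.0062], [0, 0, 0], 0], [[0, 0.0114, 0.0087], [0, 0, 0], 0]]}}

```text
time_s: 14.18
position: [0.6319, 0.0162, 0.244]
ee_rot: [0.0, 0.888, -0.46, -0.0]
wrist_force: [1.7, 3.4, 1.9]
finger_gap: 0.0211
finger_force: 60.5
```

Emit:
{"method": "carry_out", "body": {"moves": [[[0, 0.0043, 0.0022], [0, 0, 0], 0], [[0, 0.0087, 0.0041], [0, 0, 0], 0], [[0, 0.0133, 0.0055], [0, 0, 0], 0]]}}

```text
time_s: 14.55
position: [0.6213, 0.0086, 0.2389]
ee_rot: [-0.0, 0.888, -0.46, 0.0]
wrist_force: [2.0, 3.6, 3.4]
finger_gap: 0.0213
finger_force: 60.7
```

Emit:
{"method": "carry_out", "body": {"moves": [[[0, 0.0046, 0.0011], [0, 0, 0], 0], [[0, 0.0094, 0.0017], [0, 0, 0], 0], [[0, 0.0142, 0.0019], [0, 0, 0], 0]]}}

```text
time_s: 14.92
position: [0.61, 0.0006, 0.2372]
ee_rot: [-0.001, 0.888, -0.46, 0.001]
wrist_force: [2.0, 5.2, 5.8]
finger_gap: 0.022
finger_force: 60.8
```

Emit:
{"method": "carry_out", "body": {"moves": [[[0, 0.0048, -0.0002], [0, 0, 0], 0], [[0, 0.0096, -0.0008], [0, 0, 0], 0], [[0, 0.0142, -0.0019], [0, 0, 0], 0]]}}

```text
time_s: 15.3
position: [0.5986, -0.0074, 0.2391]
ee_rot: [-0.001, 0.888, -0.46, 0.001]
wrist_force: [3.1, 5.4, 4.0]
finger_gap: 0.0212
finger_force: 60.7
```

Emit:
{"method": "carry_out", "body": {"moves": [[[0, 0.0046, -0.0014], [0, 0, 0], 0], [[0, 0.009, -0.0033], [0, 0, 0], 0], [[0, 0.0133, -0.0055], [0, 0, 0], 0]]}}

```text
time_s: 15.68
position: [0.5879, -0.015, 0.2443]
ee_rot: [-0.001, 0.888, -0.461, 0.001]
wrist_force: [5.1, 6.2, 2.5]
finger_gap: 0.0215
finger_force: 60.6
```

Emit:
{"method": "carry_out", "body": {"moves": [[[0, 0.004, -0.0025], [0, 0, 0], 0], [[0, 0.0079, -0.0055], [0, 0, 0], 0], [[0, 0.0114, -0.0087], [0, 0, 0], 0]]}}

```text
time_s: 16.05
position: [0.5787, -0.0216, 0.2527]
ee_rot: [-0.002, 0.888, -0.461, 0.002]
wrist_force: [7.1, 6.3, -1.8]
finger_gap: 0.0216
finger_force: 60.4
```

Emit:
{"method": "carry_out", "body": {"moves": [[[0, 0.0032, -0.0035], [0, 0, 0], 0], [[0, 0.0062, -0.0074], [0, 0, 0], 0], [[0, 0.0087, -0.0114], [0, 0, 0], 0]]}}

```text
time_s: 16.42
position: [0.5715, -0.0266, 0.2636]
ee_rot: [-0.002, 0.888, -0.461, 0.002]
wrist_force: [8.5, 5.7, -4.1]
finger_gap: 0.0211
finger_force: 60.2
```

Emit:
{"method": "carry_out", "body": {"moves": [[[0, 0.0022, -0.0043], [0, 0, 0], 0], [[0, 0.0041, -0.0087], [0, 0, 0], 0], [[0, 0.0055, -0.0133], [0, 0, 0], 0]]}}

```text
time_s: 16.8
position: [0.5669, -0.0299, 0.2763]
ee_rot: [-0.001, 0.888, -0.461, 0.002]
wrist_force: [8.9, 5.1, -6.0]
finger_gap: 0.0212
finger_force: 60.0
```

Emit:
{"method": "carry_out", "body": {"moves": [[[0, 0.0011, -0.0046], [0, 0, 0], 0], [[0, 0.0017, -0.0094], [0, 0, 0], 0], [[0, 0.0019, -0.0142], [0, 0, 0], 0]]}}

```text
time_s: 17.18
position: [0.5651, -0.0312, 0.2897]
ee_rot: [-0.001, 0.888, -0.461, 0.001]
wrist_force: [8.7, 3.9, -10.0]
finger_gap: 0.0213
finger_force: 59.7
```

```bash
cat > fit.py <<'E'
from h import *
from scipy.optimize import least_squares
D=np.loadtxt("data.txt"); sg=D[:,6]
f=np.array([.577,-.817,0]);l=np.array([-.817,-.577,0])
y=D[:,:3]@l; z=D[:,2]; Fl=D[:,3:6]@l; Fz=D[:,5]
c=least_squares(lambda p:np.hypot(y-p[0],z-p[1])-p[2],[-.499,.292,.055]).x
th=np.arctan2(-(y-c[0]),z-c[1]); print("circle",c.round(4))
Ft=-(-np.cos(th)*Fl-np.sin(th)*Fz)*.055; Fr=-np.sin(th)*Fl+np.cos(th)*Fz
def sol(i):
    M=np.c_[sg,np.sin(th),np.cos(th)][i]; p=np.linalg.lstsq(M,Ft[i],rcond=None)[0]
    A=np.hypot(p[1],p[2]); al=np.arctan2(-p[2],-p[1]); tgt=np.degrees((np.pi-al+np.pi)%(2*np.pi)-np.pi)
    return p[0],A,np.degrees(al),tgt,(Ft[i]-M@p)
n=len(th); s=sol(np.arange(n)); print("D,A,alpha,target theta",np.round(s[:4],3))
for a in range(n): print(round(np.degrees(th[a])),sg[a],Ft[a].round(3),Fr[a].round(1),(D[a,3:6]@f).round(1),s[4][a].round(3))
rng=np.random.default_rng(0); b=[sol(rng.choice(n,n))[3] for _ in range(300)]; print("boot",np.percentile(b,[5,50,95]))
E
cat > data.txt <<'E'
0.5652 -0.0311 0.2898 8.1 -0.1 -9.7 1
0.5663 -0.0303 0.3031 7.4 -1.1 -11.1 1
0.5701 -0.0277 0.3153 6.4 -5.8 -13.0 1
0.5761 -0.0236 0.3259 0.4 -7.4 -10.3 1
0.5844 -0.0179 0.3349 -7.0 -10.6 -3.5 1
0.5952 -0.0104 0.3427 -10.9 -8.6 7.0 1
0.6079 -0.0012 0.3469 -9.3 -4.9 10.6 1
0.6205 0.0078 0.346 -6.4 -1.6 10.2 1
0.6319 0.0161 0.3407 -2.9 -0.4 9.1 1
0.6416 0.023 0.3319 -2.1 0.6 6.9 1
0.6489 0.0283 0.3203 -1.2 1.6 6.4 1
0.6535 0.0316 0.3066 -0.4 0.8 5.2 1
0.655 0.0326 0.2915 1.8 4.2 3.8 1
0.6533 0.0314 0.2768 2.4 4.1 1.5 1
0.6485 0.028 0.2632 2.6 3.8 1.7 1
0.6412 0.0227 0.2522 2.5 3.1 0.8 1
0.6319 0.0162 0.244 1.7 3.4 1.9 1
0.6213 0.0086 0.2389 2.0 3.6 3.4 1
0.61 0.0006 0.2372 2.0 5.2 5.8 1
0.5986 -0.0074 0.2391 3.1 5.4 4.0 1
0.5879 -0.015 0.2443 5.1 6.2 2.5 1
0.5787 -0.0216 0.2527 7.1 6.3 -1.8 1
0.5715 -0.0266 0.2636 8.5 5.7 -4.1 1
0.5669 -0.0299 0.2763 8.9 5.1 -6.0 1
0.5651 -0.0312 0.2897 8.7 3.9 -10.0 1
E
python3 fit.py
```

```text
circle [-0.4992  0.2919  0.0549]
D,A,alpha,target theta [   0.379    0.213  -37.17  -142.83 ]
-92 1.0 0.547 -6.2 4.8 0.002
-78 1.0 0.537 -7.6 5.2 -0.035
-65 1.0 0.602 -7.3 8.4 0.014
-51 1.0 0.577 -3.4 6.3 -0.015
-37 1.0 0.637 4.3 4.6 0.053
-20 1.0 0.581 11.4 0.7 0.022
-3 1.0 0.539 11.2 -1.4 0.021
13 1.0 0.454 8.6 -2.4 -0.013
28 1.0 0.364 6.8 -1.3 -0.048
44 1.0 0.317 4.0 -1.7 -0.038
59 1.0 0.303 3.2 -2.0 0.003
74 1.0 0.274 1.5 -0.9 0.023
90 1.0 0.21 3.9 -2.4 0.002
106 1.0 0.145 3.7 -2.0 -0.036
121 1.0 0.204 2.8 -1.6 0.037
136 1.0 0.183 2.1 -1.1 0.014
151 1.0 0.212 -0.0 -1.8 0.027
166 1.0 0.244 -2.4 -1.8 0.031
-180 1.0 0.252 -5.8 -3.1 0.0
-165 1.0 0.242 -5.3 -2.6 -0.058
-150 1.0 0.3 -6.0 -2.1 -0.053
-135 1.0 0.438 -5.4 -1.1 0.031
-121 1.0 0.481 -6.7 0.2 0.022
-106 1.0 0.474 -8.1 1.0 -0.032
-92 1.0 0.57 -9.0 1.8 0.026
boot [-147.05105563 -142.82563492 -139.01850484]
```

Emit:
{"method": "carry_out", "body": {"moves": [[[0, -0.0002, 0.0048], [0, 0, 0], 0], [[0, -0.0008, 0.0096], [0, 0, 0], 0], [[0, -0.0019, 0.0142], [0, 0, 0], 0]]}}

```text
time_s: 17.55
position: [0.5669, -0.0301, 0.278]
ee_rot: [-0.001, 0.888, -0.46, 0.001]
wrist_force: [2.0, 4.3, 5.1]
finger_gap: 0.0214
finger_force: 61.0
```

Emit:
{"method": "carry_out", "body": {"moves": [[[0, -0.0014, 0.0046], [0, 0, 0], 0], [[0, -0.0033, 0.009], [0, 0, 0], 0], [[0, -0.0055, 0.0133], [0, 0, 0], 0]]}}

```text
time_s: 17.92
position: [0.5713, -0.0269, 0.2651]
ee_rot: [-0.0, 0.888, -0.46, 0.001]
wrist_force: [0.7, 4.3, 7.9]
finger_gap: 0.0215
finger_force: 61.1
```

Emit:
{"method": "carry_out", "body": {"moves": [[[0, -0.0025, 0.004], [0, 0, 0], 0], [[0, -0.0055, 0.0079], [0, 0, 0], 0], [[0, -0.0087, 0.0114], [0, 0, 0], 0]]}}

```text
time_s: 18.3
position: [0.5783, -0.0221, 0.2539]
ee_rot: [0.0, 0.888, -0.46, 0.0]
wrist_force: [-0.7, 4.5, 9.7]
finger_gap: 0.0212
finger_force: 61.3
```

Emit:
{"method": "carry_out", "body": {"moves": [[[0, -0.0035, 0.0032], [0, 0, 0], 0], [[0, -0.0074, 0.0062], [0, 0, 0], 0], [[0, -0.0114, 0.0087], [0, 0, 0], 0]]}}

```text
time_s: 18.68
position: [0.5872, -0.0157, 0.2454]
ee_rot: [0.001, 0.888, -0.46, -0.0]
wrist_force: [-3.0, 2.9, 12.0]
finger_gap: 0.0215
finger_force: 61.5
```

Emit:
{"method": "carry_out", "body": {"moves": [[[0, -0.0043, 0.0022], [0, 0, 0], 0], [[0, -0.0087, 0.0041], [0, 0, 0], 0], [[0, -0.0133, 0.0055], [0, 0, 0], 0]]}}

```text
time_s: 19.05
position: [0.5975, -0.0085, 0.2397]
ee_rot: [0.002, 0.888, -0.46, -0.001]
wrist_force: [-5.5, 0.7, 13.3]
finger_gap: 0.0213
finger_force: 61.7
```

Emit:
{"method": "carry_out", "body": {"moves": [[[0, -0.0046, 0.0011], [0, 0, 0], 0], [[0, -0.0094, 0.0017], [0, 0, 0], 0], [[0, -0.0142, 0.0019], [0, 0, 0], 0]]}}

```text
time_s: 19.42
position: [0.6083, -0.0009, 0.2373]
ee_rot: [0.004, 0.888, -0.46, -0.002]
wrist_force: [-8.7, -1.7, 12.5]
finger_gap: 0.0215
finger_force: 61.8
```

Emit:
{"method": "carry_out", "body": {"moves": [[[0, -0.0048, -0.0002], [0, 0, 0], 0], [[0, -0.0096, -0.0008], [0, 0, 0], 0], [[0, -0.0142, -0.0019], [0, 0, 0], 0]]}}

```text
time_s: 19.8
position: [0.6187, 0.0064, 0.2377]
ee_rot: [0.005, 0.888, -0.46, -0.004]
wrist_force: [-9.2, -4.8, 8.5]
finger_gap: 0.0213
finger_force: 61.5
```

Emit:
{"method": "carry_out", "body": {"moves": [[[0, -0.0046, -0.0014], [0, 0, 0], 0], [[0, -0.009, -0.0033], [0, 0, 0], 0], [[0, -0.0133, -0.0055], [0, 0, 0], 0]]}}

```text
time_s: 20.18
position: [0.6284, 0.0133, 0.2407]
ee_rot: [0.007, 0.888, -0.46, -0.005]
wrist_force: [-7.7, -7.2, 0.3]
finger_gap: 0.0214
finger_force: 60.7
```

Emit:
{"method": "carry_out", "body": {"moves": [[[0, -0.004, -0.0025], [0, 0, 0], 0], [[0, -0.0079, -0.0055], [0, 0, 0], 0], [[0, -0.0114, -0.0087], [0, 0, 0], 0]]}}

```text
time_s: 20.55
position: [0.6376, 0.0198, 0.2467]
ee_rot: [0.006, 0.888, -0.46, -0.005]
wrist_force: [-2.0, -6.6, -10.5]
finger_gap: 0.0212
finger_force: 59.8
```

Emit:
{"method": "carry_out", "body": {"moves": [[[0, -0.0032, -0.0035], [0, 0, 0], 0], [[0, -0.0062, -0.0074], [0, 0, 0], 0], [[0, -0.0087, -0.0114], [0, 0, 0], 0]]}}

```text
time_s: 20.92
position: [0.6459, 0.0259, 0.257]
ee_rot: [0.004, 0.888, -0.46, -0.003]
wrist_force: [6.5, -2.3, -17.8]
finger_gap: 0.0212
finger_force: 59.3
```

Emit:
{"method": "carry_out", "body": {"moves": [[[0, -0.0022, -0.0043], [0, 0, 0], 0], [[0, -0.0041, -0.0087], [0, 0, 0], 0], [[0, -0.0055, -0.0133], [0, 0, 0], 0]]}}

```text
time_s: 21.3
position: [0.6521, 0.0305, 0.2716]
ee_rot: [0.001, 0.888, -0.461, -0.001]
wrist_force: [9.8, 2.7, -15.2]
finger_gap: 0.0212
finger_force: 59.5
```

Emit:
{"method": "carry_out", "body": {"moves": [[[0, -0.0011, -0.0046], [0, 0, 0], 0], [[0, -0.0017, -0.0094], [0, 0, 0], 0], [[0, -0.0019, -0.0142], [0, 0, 0], 0]]}}

```text
time_s: 21.68
position: [0.6548, 0.0324, 0.2876]
ee_rot: [-0.001, 0.888, -0.461, 0.0]
wrist_force: [10.0, 5.4, -11.8]
finger_gap: 0.0215
finger_force: 59.9
```

Emit:
{"method": "carry_out", "body": {"moves": [[[0, 0.0002, -0.0048], [0, 0, 0], 0], [[0, 0.0008, -0.0096], [0, 0, 0], 0], [[0, 0.0019, -0.0142], [0, 0, 0], 0]]}}

```text
time_s: 22.05
position: [0.6537, 0.0318, 0.3033]
ee_rot: [-0.002, 0.888, -0.461, 0.001]
wrist_force: [9.2, 6.3, -7.7]
finger_gap: 0.0215
finger_force: 60.3
```

Emit:
{"method": "carry_out", "body": {"moves": [[[0, 0.0014, -0.0046], [0, 0, 0], 0], [[0, 0.0033, -0.009], [0, 0, 0], 0], [[0, 0.0055, -0.0133], [0, 0, 0], 0]]}}

```text
time_s: 22.42
position: [0.6495, 0.0288, 0.3177]
ee_rot: [-0.002, 0.888, -0.461, 0.001]
wrist_force: [8.9, 7.2, -3.4]
finger_gap: 0.0211
finger_force: 60.5
```

Emit:
{"method": "carry_out", "body": {"moves": [[[0, 0.0025, -0.004], [0, 0, 0], 0], [[0, 0.0055, -0.0079], [0, 0, 0], 0], [[0, 0.0087, -0.0114], [0, 0, 0], 0]]}}

```text
time_s: 22.8
position: [0.6423, 0.0237, 0.33]
ee_rot: [-0.002, 0.888, -0.46, 0.001]
wrist_force: [6.9, 6.4, -1.1]
finger_gap: 0.0212
finger_force: 60.8
```

Emit:
{"method": "carry_out", "body": {"moves": [[[0, 0.0035, -0.0032], [0, 0, 0], 0], [[0, 0.0074, -0.0062], [0, 0, 0], 0], [[0, 0.0114, -0.0087], [0, 0, 0], 0]]}}

```text
time_s: 23.18
position: [0.633, 0.017, 0.3393]
ee_rot: [-0.002, 0.888, -0.46, 0.001]
wrist_force: [5.8, 6.7, 1.7]
finger_gap: 0.0213
finger_force: 61.0
```

Emit:
{"method": "carry_out", "body": {"moves": [[[0, 0.0043, -0.0022], [0, 0, 0], 0], [[0, 0.0087, -0.0041], [0, 0, 0], 0], [[0, 0.0133, -0.0055], [0, 0, 0], 0]]}}

```text
time_s: 23.55
position: [0.6219, 0.0092, 0.3452]
ee_rot: [-0.002, 0.888, -0.46, 0.001]
wrist_force: [3.0, 5.6, 2.9]
finger_gap: 0.0212
finger_force: 61.1
```

Emit:
{"method": "carry_out", "body": {"moves": [[[0, 0.0046, -0.0011], [0, 0, 0], 0], [[0, 0.0094, -0.0017], [0, 0, 0], 0], [[0, 0.0142, -0.0019], [0, 0, 0], 0]]}}

```text
time_s: 23.92
position: [0.61, 0.0006, 0.3472]
ee_rot: [-0.001, 0.888, -0.46, 0.001]
wrist_force: [2.3, 3.6, 4.7]
finger_gap: 0.021
finger_force: 61.2
```

Emit:
{"method": "carry_out", "body": {"moves": [[[0, 0.0048, 0.0002], [0, 0, 0], 0], [[0, 0.0096, 0.0008], [0, 0, 0], 0], [[0, 0.0142, 0.0019], [0, 0, 0], 0]]}}

```text
time_s: 24.3
position: [0.5979, -0.008, 0.345]
ee_rot: [0.0, 0.888, -0.46, 0.0]
wrist_force: [0.8, 3.8, 4.9]
finger_gap: 0.0217
finger_force: 61.3
```

Emit:
{"method": "carry_out", "body": {"moves": [[[0, 0.0046, 0.0014], [0, 0, 0], 0], [[0, 0.009, 0.0033], [0, 0, 0], 0], [[0, 0.0133, 0.0055], [0, 0, 0], 0]]}}

```text
time_s: 24.68
position: [0.5869, -0.0158, 0.339]
ee_rot: [0.001, 0.888, -0.46, -0.0]
wrist_force: [0.5, 0.8, 3.3]
finger_gap: 0.0215
finger_force: 61.2
```

Emit:
{"method": "carry_out", "body": {"moves": [[[0, 0.004, 0.0025], [0, 0, 0], 0], [[0, 0.0079, 0.0055], [0, 0, 0], 0], [[0, 0.0114, 0.0087], [0, 0, 0], 0]]}}

```text
time_s: 25.05
position: [0.5779, -0.0222, 0.3301]
ee_rot: [0.0, 0.888, -0.46, 0.0]
wrist_force: [1.7, -0.7, 1.7]
finger_gap: 0.0211
finger_force: 61.2
```

Emit:
{"method": "carry_out", "body": {"moves": [[[0, 0.0032, 0.0035], [0, 0, 0], 0], [[0, 0.0062, 0.0074], [0, 0, 0], 0], [[0, 0.0087, 0.0114], [0, 0, 0], 0]]}}

```text
time_s: 25.42
position: [0.5711, -0.027, 0.319]
ee_rot: [-0.0, 0.888, -0.46, 0.001]
wrist_force: [3.4, -0.2, 1.7]
finger_gap: 0.0215
finger_force: 61.1
```

Emit:
{"method": "carry_out", "body": {"moves": [[[0, 0.0022, 0.0043], [0, 0, 0], 0], [[0, 0.0041, 0.0087], [0, 0, 0], 0], [[0, 0.0055, 0.0133], [0, 0, 0], 0]]}}

```text
time_s: 25.8
position: [0.5668, -0.0301, 0.306]
ee_rot: [-0.0, 0.888, -0.46, 0.001]
wrist_force: [4.4, 1.3, 1.9]
finger_gap: 0.0212
finger_force: 61.2
```

Emit:
{"method": "carry_out", "body": {"moves": [[[0, 0.0011, 0.0046], [0, 0, 0], 0], [[0, 0.0017, 0.0094], [0, 0, 0], 0], [[0, 0.0019, 0.0142], [0, 0, 0], 0]]}}

```text
time_s: 26.18
position: [0.5653, -0.0311, 0.2921]
ee_rot: [-0.0, 0.888, -0.46, 0.001]
wrist_force: [5.1, 2.3, 3.4]
finger_gap: 0.0212
finger_force: 61.3
```

```bash
cat >> data.txt <<'E'
0.5669 -0.0301 0.278 2.0 4.3 5.1 -1
0.5713 -0.0269 0.2651 0.7 4.3 7.9 -1
0.5783 -0.0221 0.2539 -0.7 4.5 9.7 -1
0.5872 -0.0157 0.2454 -3.0 2.9 12.0 -1
0.5975 -0.0085 0.2397 -5.5 0.7 13.3 -1
0.6083 -0.0009 0.2373 -8.7 -1.7 12.5 -1
0.6187 0.0064 0.2377 -9.2 -4.8 8.5 -1
0.6284 0.0133 0.2407 -7.7 -7.2 0.3 -1
0.6376 0.0198 0.2467 -2.0 -6.6 -10.5 -1
0.6459 0.0259 0.257 6.5 -2.3 -17.8 -1
0.6521 0.0305 0.2716 9.8 2.7 -15.2 -1
0.6548 0.0324 0.2876 10.0 5.4 -11.8 -1
0.6537 0.0318 0.3033 9.2 6.3 -7.7 -1
0.6495 0.0288 0.3177 8.9 7.2 -3.4 -1
0.6423 0.0237 0.33 6.9 6.4 -1.1 -1
0.633 0.017 0.3393 5.8 6.7 1.7 -1
0.6219 0.0092 0.3452 3.0 5.6 2.9 -1
0.61 0.0006 0.3472 2.3 3.6 4.7 -1
0.5979 -0.008 0.345 0.8 3.8 4.9 -1
0.5869 -0.0158 0.339 0.5 0.8 3.3 -1
0.5779 -0.0222 0.3301 1.7 -0.7 1.7 -1
0.5711 -0.027 0.319 3.4 -0.2 1.7 -1
0.5668 -0.0301 0.306 4.4 1.3 1.9 -1
0.5653 -0.0311 0.2921 5.1 2.3 3.4 -1
E
python3 fit.py; sed -i '1,25!d' /dev/null; (head -0 data.txt; cp data.txt all.txt; tail -24 all.txt > data.txt; python3 fit.py | grep -E "circle|D,A|boot"; cp all.txt data.txt)
```

```text
circle [-0.4992  0.2919  0.055 ]
D,A,alpha,target theta [   0.372    0.22   -35.387 -144.613]
-92 1.0 0.547 -6.2 4.8 0.0
-78 1.0 0.537 -7.6 5.2 -0.036
-65 1.0 0.602 -7.3 8.4 0.013
-51 1.0 0.577 -3.4 6.3 -0.015
-37 1.0 0.637 4.3 4.6 0.056
-20 1.0 0.581 11.4 0.7 0.027
-3 1.0 0.539 11.2 -1.4 0.029
13 1.0 0.454 8.6 -2.4 -0.002
28 1.0 0.364 6.8 -1.3 -0.035
44 1.0 0.317 4.0 -1.7 -0.023
59 1.0 0.303 3.2 -2.0 0.02
74 1.0 0.274 1.5 -0.9 0.041
90 1.0 0.21 3.9 -2.4 0.019
106 1.0 0.145 3.7 -2.0 -0.019
121 1.0 0.204 2.8 -1.6 0.052
136 1.0 0.183 2.1 -1.1 0.028
151 1.0 0.212 -0.0 -1.8 0.039
166 1.0 0.244 -2.4 -1.8 0.04
-180 1.0 0.252 -5.8 -3.1 0.007
-165 1.0 0.242 -5.3 -2.6 -0.054
-150 1.0 0.3 -6.0 -2.1 -0.051
-135 1.0 0.438 -5.4 -1.1 0.031
-121 1.0 0.481 -6.7 0.2 0.021
-106 1.0 0.474 -8.1 1.0 -0.034
-92 1.0 0.57 -9.0 1.8 0.024
-105 -1.0 -0.214 -5.3 -2.4 0.015
-119 -1.0 -0.297 -6.5 -3.1 -0.02
-134 -1.0 -0.307 -8.2 -4.1 0.024
-149 -1.0 -0.381 -9.8 -4.1 0.005
-163 -1.0 -0.428 -11.5 -3.7 0.013
-177 -1.0 -0.478 -12.1 -3.6 0.012
170 -1.0 -0.471 -10.2 -1.4 0.058
157 -1.0 -0.522 -4.4 1.4 0.038
144 -1.0 -0.583 5.2 4.2 -0.002
129 -1.0 -0.627 14.2 5.6 -0.035
112 -1.0 -0.584 14.5 3.4 0.002
94 -1.0 -0.598 12.2 1.4 -0.038
78 -1.0 -0.543 9.3 0.2 -0.022
62 -1.0 -0.462 8.5 -0.7 0.008
46 -1.0 -0.401 5.9 -1.2 0.011
30 -1.0 -0.361 5.8 -2.1 -0.008
15 -1.0 -0.261 4.3 -2.8 0.034
0 -1.0 -0.22 4.7 -1.6 0.023
-16 -1.0 -0.225 3.9 -2.6 -0.026
-31 -1.0 -0.135 2.4 -0.4 0.034
-46 -1.0 -0.105 0.5 1.6 0.049
-61 -1.0 -0.153 -1.5 2.1 -0.001
-75 -1.0 -0.162 -3.7 1.5 0.003
-90 -1.0 -0.188 -5.5 1.1 0.003
boot [-147.22686224 -144.91737966 -142.47722164]
circle [-0.4991  0.2919  0.0551]
D,A,alpha,target theta [   0.364    0.228  -33.854 -146.146]
boot [-148.76314084 -146.05449231 -143.62286671]sed: couldn't edit /dev/null: not a regular file
```

Emit:
{"method": "carry_out", "body": {"moves": [[[0, -0.0002, 0.0048], [0, 0, 0], 0], [[0, -0.0008, 0.0096], [0, 0, 0], 0], [[0, -0.0019, 0.0142], [0, 0, 0], 0], [[0, -0.0033, 0.0188], [0, 0, 0], 0], [[0, -0.0052, 0.0232], [0, 0, 0], 0], [[0, -0.0074, 0.0275], [0, 0, 0], 0], [[0, -0.0099, 0.0315], [0, 0, 0], 0], [[0, -0.0129, 0.0354], [0, 0, 0], 0], [[0, -0.0161, 0.0389], [0, 0, 0], 0], [[0, -0.0196, 0.0421], [0, 0, 0], 0], [[0, -0.0231, 0.0448], [0, 0, 0], 0], [[0, -0.0231, 0.0448], [0, 0, 0], 0]]}}

```text
time_s: 27.68
position: [0.584, -0.0179, 0.2478]
ee_rot: [0.0, 0.888, -0.46, 0.0]
wrist_force: [1.9, 0.6, 7.8]
finger_gap: 0.0213
finger_force: 61.8
```

Emit:
{"method": "carry_out", "body": {"moves": [[[0, 0, 0], [0, 0, 0], 0], [[0, 0, 0], [0, 0, 0], 0], [[0, 0, 0], [0, 0, 0], 0], [[0, 0, 0], [0, 0, 0], 0]]}}

```text
time_s: 28.18
position: [0.584, -0.0179, 0.2478]
ee_rot: [0.0, 0.888, -0.46, 0.0]
wrist_force: [2.4, 0.1, 8.3]
finger_gap: 0.0212
finger_force: 61.7
```

```bash
python3 - <<'E'
from h import *
o=ctrl.observe(); p=o["position"]; y=p@np.array([-.817,-.577,0])+.4992; z=p[2]-.2919
print(o["time_s"],p.round(4),np.degrees(np.arctan2(-y,z)),np.hypot(y,z),o["wrist_force"].round(1))
for c in("scene","top"):
    ctrl.snapshot(c); print([r["point"].round(3) if hasattr(r["point"],"round") else r["point"] for r in ctrl.place_of("handle",c)[:1]])
E
```

```text
28.175 [ 0.584  -0.0179  0.2478] -143.65044354459098 0.054696562214852716 [2.4 0.1 8.3]
[[0.574, -0.0116, 0.0996]]
[[0.5793, -0.011, 0.0992]]
```

```bash
python3 -c "
from h import *
print(ctrl.finish_job())"
```

```text
the job is handed in; nothing more can be done
None
```

I turned the flywheel one full turn each way by the handle and felt the heavy side about 35° anticlockwise of the handle (seen from the front). It is now straight down to within an estimated 3–4°, with the wheel at rest and the gripper still holding the handle; I handed the job in at about 28 s, result not shown.

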